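# Level the tilting stand and hold a splined spindle home in the gearhead

### The arm

A 6-joint arm with a two-finger parallel gripper is mounted at the origin on a cart in front of the work surface, level with it; the furniture and walls round the work are solid. World frame = base frame: x ahead of the robot, y to its left, z up, the work surface at z = 0. Lengths are in m, angles in rad, forces in N, time in s.
With the tool pointing down it reaches from about 0.25 to 0.725 m from the base axis. Payload 4 kg.
Tool frame: the origin (TCP) lies midway between the tips of the shut fingers; the grasp point (between the pads) lies 19 mm behind it; z points along the fingers, y is the line along which they close (so a half turn about z gives the same grasp; the last joint's range is limited). The gripper opens to 85 mm and grips with 20 to 120 N. Pads are 22 mm wide; open, the fingers measure 114 mm over their backs; the gripper's body (76 mm by 85 mm) begins 54 mm behind the grasp point. The pads swing forward as they close: fully open they stand 13 mm farther back than shut.
Start: joints at [1.129, 0.241, 0.005, 1.335, 0, 1.571], TCP at [0.214, 0.452, 0.231] pointing down, gripper open.
Joint ranges: [-2.72, 2.72], [-1.05, 1.87], [-1.09, 1.28], [-1.99, 2.15], [-1.42, 1.44], [-3.14, 3.14]. Speed limits (rad/s): [2.79, 2.79, 3.14, 3.14, 3.14, 3.14].

### API

Orientations are given as a unit quaternion [x, y, z, w].
In Python, from workcell import bot gives the robot as it stands. The module is installed in compiled form; this text tells all that it offers.
- The arm moves only by the tool drive_tool, never from a script. Its arguments are lists of equal length, an entry for each row: "slide": the shift along the tool's x, y, z scaled (see below), a list of three; "rotation": the turn, a rotation vector about the tool's x, y, z scaled (see below), a list of three. A call has exactly 8 rows; each row is the pose to reach, as a shift and turn from the pose commanded when the call began, along the tool's axes at that moment; what a row does not reach only later rows make up. The controller multiplies each number of a shift by 250 mm and each number of a turn by 0.5 rad. A row lasts 1/8 s, in which the tool goes at most 62.5 mm and 10.7 degrees, less where a joint would pass 70% of its speed; a pose out of reach is approached as far as the arm can. A call with a number of a shift or a turn outside -1 to 1 is refused whole. A call with a gripper value outside its range is refused whole. "gripper" is the opening, from 0 (shut) to 1 (fully open), set as the call begins (left out, the last holds). The fingers move at their own pace and stop on an object; the grip force is fixed at half the most. Time passes only in rows, so rows that repeat a pose let the fingers close, or fill a call up. It gives the time, the measured TCP pose, the force, the opening and the grip force at its end, in the units of the state.
- bot.get_obs(): the state, without advancing time (a new reading comes with each control period).
- bot.camera(name): name is "scene" or "top"; returns a dict with "image" (400x640x3 uint8, red, green, blue), "z_map" (400x640 float32, m along the optical axis (not along the pixel's ray), 0 where there is no reading), "camera_matrix" (3x3 intrinsics, pixels), "xyz" and "orientation" of the camera in the world. Camera axes: x right, y up, looking along -z (the intrinsics and any distortion apply to the point x, -y, -z); pixel columns grow to the right and rows downward; lengths in m; the calibration is good to about 2 mm. A picture is of the moment at which its call begins.
- bot.job_done(): hands the job in; it is judged then, once.
The state is a dict: "clock": time; "joint_pos": joint angles; "joint_vel": joint speeds; "tau": joint torques, N m; "eef_pos": TCP position; "tool_rot": TCP orientation; "ft_force": force on the tool from outside, world axes, zero at the start; "ft_torque": the same for the moment, N m; "grip_width": finger opening in m; "grasp_force": force on a finger pad.
Only numpy, scipy, OpenCV 4.12 (cv2) and the standard library are available. Lean on these libraries where they do the work, as an engineer would, in place of code of your own. Each camera call takes 0.05 s, during which the arm holds its last target. There are 200 camera calls.

### The job

The gearhead on the blue tilting stand is tipped up: first push the red pad down until its table lies level on its stop, and only then take the splined spindle by its orange grip out of the black rack. Turn the spindle until its four keys line up with the four slots of the brass rotor, slide it in and press it fully home against the spring, flange down on the brass. Finish while still holding it pressed home; do not let go, and leave the jar, the anvil and the pliers alone.

Things in the scene. Friction and masses are not known exactly. Their poses are not given: they have to be found in the camera images.
- tilt_table (a joint): tilt of the aluminium table that carries the grey gearhead, rad: 0 = level, on its hard stop; it starts at 0.45 to 0.75, far end raised, and turns about a level axis at point tilt_hinge. It is stiff and stays where it is left; a push of 2 to 3 N on the pad moves it down.
- tilt_hinge (a point): point on the tilt hinge's axis, at the near end of the table, 24 mm above the bench, midway across; its frame turns with the table: x runs along the table from the hinge to the pad, y along the hinge axis, z out of the table's top (world up when level).
- press_pad (a point): centre of the top face of the red pad (30 mm along the table, 34 mm across) at the table's far end, 141 mm from the hinge along the table and 7.5 mm above it; same axes as tilt_hinge. The grey gearhead (58 mm square, top 43 mm above the hinge axis) ends 50 mm short of the pad's near edge.
- rotor: brass rotor, 46 mm across, in the gearhead's top; origin at the centre of its flat mouth, 68 mm above the bench when level, z out of the mouth. Bore 22 mm between four teeth 18 mm deep; four slots along its x and y axes, 8 mm wide, reaching 18 mm from the axis. It starts turned by up to 0.7 rad either way in the gearhead and is stiff (0.25 N m).
- plunger (a joint): travel of the spring plunger inside the rotor, m: 0 = up (top 20 mm below the mouth), grows as it is pressed; pushes back with 3.6 N at 0 and 7.2 N at 0.006, its value with the spindle fully home. It holds a spindle that is not pressed 6 mm short of home.
- spindle: splined steel spindle, 120 g (0.7 to 1.4 times); origin on its axis at the underside of its flange (45 mm wide, 6 mm thick), z up to the grip. Below: core 20 mm wide with four keys along x and y, 6 mm wide, reaching 17 mm from the axis, down to -17 mm. Home, its origin meets the rotor's; any of the four key positions fits, 1 mm clearance each side (0.09 rad).
- rack: fixed black round rack, 58 mm across and 36 mm high (foot 76 mm across), open bore 37 mm wide; origin at the centre of its underside. The spindle hangs upright in it by its flange, its origin 36 mm above the rack's.
- grease_jar: cream-coloured jar 52 mm across, 56 mm high, standing by; origin at the centre of its underside. Leave alone.
- anvil: dark stepped gauge anvil, base 70 mm, 65 mm high, 0.95 kg; origin at the centre of its underside. Leave alone.
- pliers: dark snap-ring pliers lying flat, 81x38x11 mm; origin at the centre of the underside. Leave alone.
- spindle_grip (a point): middle of the spindle's orange grip, 30 mm above the flange's underside, same axes as the spindle; grip 30 mm along x, 16 mm along y, from 8 to 52 mm above the flange's underside, flats facing +-y.
- spindle_tip (a point): lower end of the spindle, 26 mm below the flange's underside: round pilot, 19 mm in diameter, 9 mm long, tapered at its end, enters the bore before the keys. With keys resting on the teeth the flange stands 17 mm above the rotor's mouth.
Not all that is in view belongs to the job. What is shaped like the spindle but turquoise is not meant.

How it is judged:
By the outcome, as a careful person would: the job done as asked, in the order asked, and still so for the second after the job is handed in, while the arm keeps its last pose, push and grip.
It also fails if it takes over 48 s, if anything falls off the work surface, if the arm or the gripper's body presses on something with over 40 N, if the wrist force passes 120 N, or if a joint passes its speed limit or range.

## Working session

There is one attempt and no reset: what is moved stays moved. The work goes in short steps, Python scripts to look and compute and a tool call to move; the robot and the scene stay as the last step left them, time stands still between calls to the robot, and variables do not carry over. Pictures are saved under pics/ and viewed, at most 10 in all, crops included, and the job is handed in when it is done.

Besides the shell and the picture viewer there is one more tool, called after "Emit:" in YAML: its name, and indented under it one key for each argument. drive_tool: Moves the arm, as the interface text tells. Shifts and turns lie within -1 to 1; 1 stands for 250 mm of shift or 0.5 rad of turn. Its arguments: {"type":"object","properties":{"slide":{"type":"array","items":{"type":"array","items":{"type":"number"}}},"rotation":{"type":"array","items":{"type":"array","items":{"type":"number"}}},"gripper":{"type":"number"}},"required":["slide","rotation"]}

```bash
mkdir -p pics; cat > h.py <<'E'
import numpy as np, cv2, pickle
from scipy.spatial.transform import Rotation as R
from workcell import bot
def snap(name,fn):
    c=bot.camera(name); pickle.dump(c,open(f'{fn}.pkl','wb')); cv2.imwrite(f'pics/{fn}.png',c['image'][:,:,::-1]); return c
def cloud(c):
    K=np.array(c['camera_matrix']);z=c['z_map'];v,u=np.mgrid[:z.shape[0],:z.shape[1]]
    P=np.stack([(u-K[0,2])/K[0,0]*z,-(v-K[1,2])/K[1,1]*z,-z],-1)
    return P@R.from_quat(c['orientation']).as_matrix().T+np.array(c['xyz'])
E
python3 - <<'E'
from h import *
for n in ('scene','top'):
    c=snap(n,n+'0'); print({k:v for k,v in c.items() if k not in('image','z_map')})
print(bot.get_obs())
E
```

```text
{'camera_matrix': array([[498.26877902,   0.        , 313.46667162],
       [  0.        , 498.26877902, 198.51767872],
       [  0.        ,   0.        ,   1.        ]]), 'xyz': array([ 0.08459304, -0.83785357,  0.50051953]), 'orientation': array([ 0.4862873 , -0.16602824, -0.3011595 ,  0.80328217])}
{'camera_matrix': array([[419.12524039,   0.        , 316.98243255],
       [  0.        , 419.12524039, 196.82175236],
       [  0.        ,   0.        ,   1.        ]]), 'xyz': array([ 0.38330666, -0.2546817 ,  0.96200399]), 'orientation': array([ 0.07991258, -0.06709378, -0.62942658,  0.77002246])}
{'clock': 0.1, 'joint_pos': array([ 1.12899329e+00,  2.41300379e-01,  3.87600837e-03,  1.33519062e+00,
       -2.48183288e-05,  1.57082642e+00]), 'joint_vel': array([-3.16923366e-04, -1.80276635e-03,  4.01903489e-03,  1.47079357e-03,
       -7.62647088e-05, -5.56380127e-04]), 'tau': array([-3.45237522e-04, -3.73138297e+01,  2.53010130e+01,  1.08517846e-02,
       -5.62888795e-05,  6.10335377e-06]), 'eef_pos': array([0.21355531, 0.45148779, 0.23052709]), 'tool_rot': array([ 2.19123907e-01,  9.75696616e-01, -8.89957450e-04, -1.87122142e-04]), 'ft_force': array([-0.23817794, -0.2956225 , -0.16708378]), 'ft_torque': array([ 0.00174552, -0.01945008, -0.0535063 ]), 'grasp_force': 0.0, 'grip_width': 0.08542547972531415}
```

View pics/scene0.png

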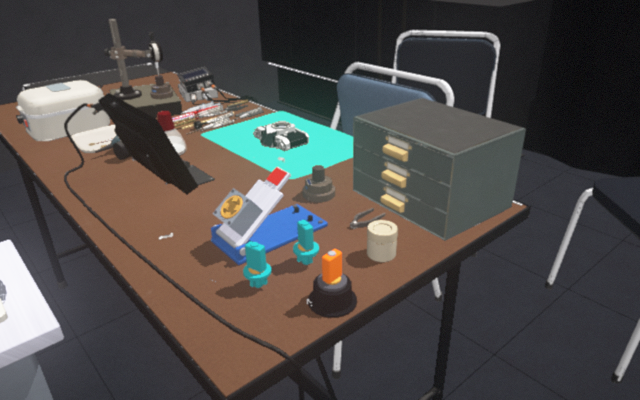

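View pics/top0.png

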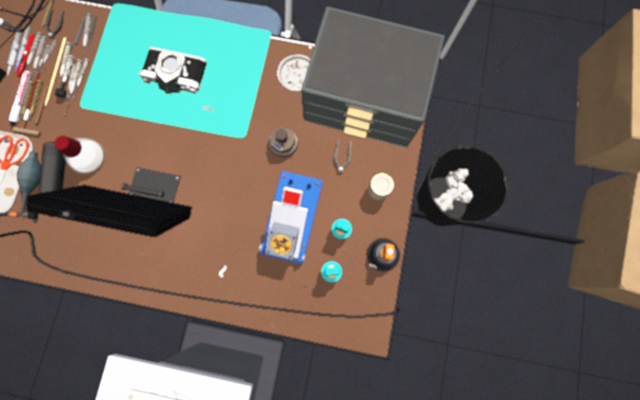

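The scene view shows the red pad at (278,178), the rotor at (232,206) and the orange grip at (332,266). The top view shows the pad at (291,198), the rotor at (281,244), the rack at (383,254), the turquoise decoys at (342,229) and (331,271), and the jar at (381,186).

```bash
python3 - <<'E'
from h import *
for n in ('scene','top'):
    c=pickle.load(open(n+'0.pkl','rb'));P=cloud(c)
    hsv=cv2.cvtColor(c['image'],cv2.COLOR_RGB2HSV);h,s,v=[hsv[...,i].astype(int) for i in range(3)]
    ok=(c['z_map']>0)&(P[...,2]>-0.01)&(P[...,2]<.3)
    for nm,m,b in (('red',((h<6)|(h>174))&(s>180)&(v>120),[260,160,310,215]),('orange',(h>6)&(h<18)&(s>190)&(v>150),[310,230,400,290]),('blue',(h>105)&(h<118)&(s>150)&(v>80),[200,165,330,270]),
       ('turq',(h>84)&(h<95)&(s>120)&(v>80),[235,205,360,290])):
        box=np.zeros_like(ok);box[b[1]:b[3],b[0]:b[2]]=1
        q=P[ok&m&box]
        print(n,nm,len(q),q.mean(0).round(4),q.min(0).round(3),q.max(0).round(3)) if len(q) else print(n,nm,0)
        if nm=='blue' and n=='top':
            print(cv2.minAreaRect((q[q[:,2]<.03][:,:2]*1000).astype(np.float32)))
        if nm=='orange':
            t=q[q[:,2]>q[:,2].max()-.006]; print(' top',t.mean(0),cv2.minAreaRect((t[:,:2]*1000).astype(np.float32)))
        if nm=='red':
            mm=q.mean(0);print(' normal',np.linalg.svd(q-mm)[2][2])
        if nm=='turq': 
            for k in ((q[:,0]>np.median(q[:,0])),): print('',q[k].mean(0),q[~k].mean(0))
    cr=c['image'][150:320,190:420] if n=='scene' else c['image'][160:290,250:410]
    cv2.imwrite(f'pics/{n}0c.png',cv2.resize(cr[:,:,::-1],None,fx=3.4 if n=='scene' else 4.5,fy=3.4 if n=='scene' else 4.5,interpolation=cv2.INTER_CUBIC))
E
```

```text
scene red 139 [ 0.5479 -0.1696  0.115 ] [ 0.537 -0.184  0.107] [ 0.558 -0.154  0.124]
 normal [-0.61181596  0.03073345  0.79040286]
scene orange 468 [ 0.4786 -0.3954  0.0698] [ 0.467 -0.4    0.047] [ 0.498 -0.383  0.09 ]
 top [ 0.47893613 -0.39359013  0.08697444] ((482.0747375488281, -391.35614013671875), (31.186626434326172, 15.101439476013184), 4.166879653930664)
scene blue 1629 [ 0.5398 -0.1783  0.0105] [ 0.426 -0.222  0.004] [ 0.626 -0.123  0.035]
scene turq 1447 [ 0.4597 -0.2901  0.0473] [ 0.399 -0.31   0.001] [ 0.54  -0.26   0.082]
 [ 0.50406019 -0.29237915  0.04638403] [ 0.41533416 -0.28791736  0.04822249]
top red 135 [ 0.5482 -0.1693  0.1145] [ 0.538 -0.183  0.105] [ 0.558 -0.155  0.124]
 normal [-0.61770516  0.02835113  0.78589856]
top orange 37 [ 0.4773 -0.3836  0.08  ] [ 0.467 -0.394  0.06 ] [ 0.497 -0.381  0.089]
 top [ 0.47800332 -0.38455378  0.08583134] ((482.383056640625, -386.993896484375), (12.610522270202637, 29.55352783203125), 86.03230285644531)
top blue 1050 [ 0.5671 -0.1824  0.0108] [ 0.427 -0.219  0.005] [ 0.625 -0.119  0.035]
((526.0323486328125, -168.48928833007812), (95.86637115478516, 195.69546508789062), 88.15465545654297)
top turq 510 [ 0.4674 -0.2833  0.0501] [ 0.399 -0.309 -0.003] [ 0.539 -0.26   0.083]
 [ 0.51544989 -0.28517983  0.05186022] [ 0.41925375 -0.28136752  0.04824739]
```

View pics/top0c.png

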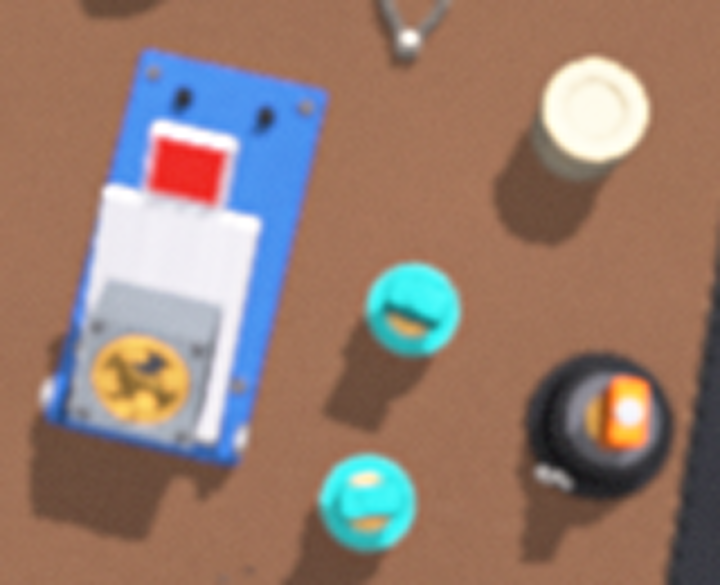

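View pics/scene0c.png

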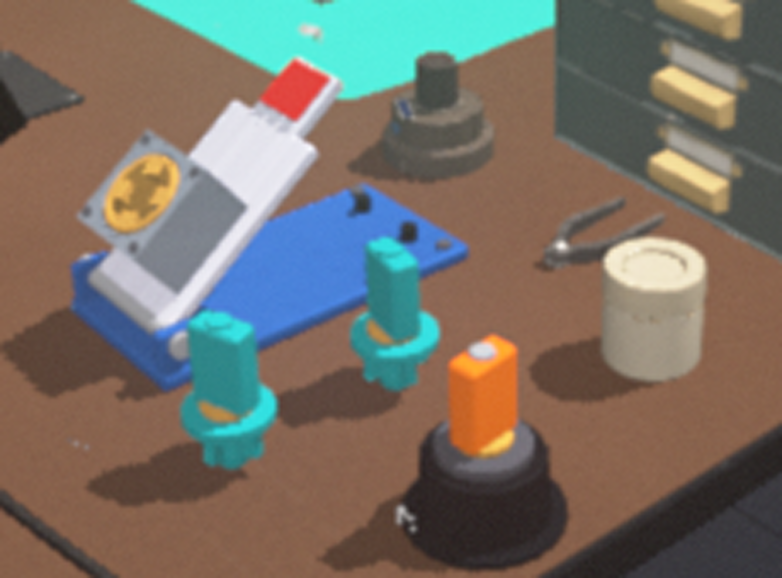

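Crops: the stand is tipped with its far end raised and heading roughly +x. The orange grip's long side is near world x. A black panel stands on the left, so I'll check its extent before crossing.

```bash
cat >> h.py <<'E'
def move(points,yaw=None):
    """print slide rows (in call units) from current pose to world points (TCP)"""
    o=bot.get_obs();Rm=R.from_quat(o['tool_rot']).as_matrix()
    print('pos',o['eef_pos'].round(4),'y-axis yaw',np.degrees(np.arctan2(Rm[1,1],Rm[0,1])).round(2),'z',Rm[:,2].round(3),'F',o['ft_force'].round(1),'t',o['clock'])
    for p in points: print((Rm.T@(np.array(p)-o['eef_pos'])/.25).round(3).tolist())
E
python3 - <<'E'
from h import *
H=np.full((14,12),-1.)
for n in ('scene','top'):
    c=pickle.load(open(n+'0.pkl','rb'));P=cloud(c)[c['z_map']>0]
    i=np.floor((P[:,0]-.1)/.05).astype(int);j=np.floor((P[:,1]+.5)/.1).astype(int)
    k=(i>=0)&(i<14)&(j>=0)&(j<12)&(P[:,2]<.6);np.maximum.at(H,(i[k],j[k]),P[k,2])
print('cols y from -.5 step .1');
for a,r in enumerate(H): print(round(.1+.05*a,2),r.round(2))
c=pickle.load(open('top0.pkl','rb'));P=cloud(c)
print('jar',P[186,381],'anvil',P[136,281],'pliers',P[155,343])
move([(.24,.30,.32),(.27,.10,.32),(.30,-.10,.32),(.40,-.17,.30),(.547,-.170,.20),(.547,-.170,.145)])
E
```

```text
cols y from -.5 step .1
0.1 [-0.71 -0.71 -0.71  0.01  0.01  0.    0.01 -0.71 -0.71 -0.71 -0.71 -0.71]
0.15 [-0.71 -0.71 -0.71 -0.   -0.    0.   -0.   -0.71 -0.71 -0.71 -0.71 -0.71]
0.2 [-1.   -1.   -1.   -1.   -1.   -1.   -1.   -1.   -0.71 -0.71 -0.71 -0.71]
0.25 [0.   0.   0.01 0.   0.   0.01 0.01 0.01 0.01 0.01 0.   0.  ]
0.3 [0.01 0.01 0.01 0.01 0.01 0.01 0.01 0.01 0.01 0.12 0.   0.12]
0.35 [0.01 0.01 0.03 0.   0.01 0.   0.   0.17 0.17 0.13 0.01 0.12]
0.4 [0.01 0.03 0.08 0.09 0.01 0.2  0.2  0.2  0.19 0.03 0.01 0.13]
0.45 [0.05 0.09 0.08 0.11 0.01 0.16 0.16 0.16 0.16 0.05 0.01 0.13]
0.5 [0.04 0.08 0.1  0.12 0.01 0.03 0.06 0.06 0.07 0.05 0.02 0.12]
0.55 [ 0.01  0.01  0.01  0.13  0.01  0.    0.01  0.03  0.11  0.05  0.01 -1.  ]
0.6 [0.01 0.06 0.02 0.02 0.   0.01 0.01 0.01 0.05 0.01 0.02 0.05]
0.65 [0.01 0.06 0.01 0.07 0.07 0.01 0.01 0.01 0.01 0.01 0.02 0.19]
0.7 [0.17 0.17 0.14 0.07 0.07 0.01 0.01 0.01 0.01 0.03 0.05 0.24]
0.75 [0.17 0.17 0.18 0.17 0.01 0.01 0.05 0.05 0.01 0.02 0.02 0.05]
jar [ 0.62567848 -0.35392309  0.05204951] anvil [ 0.69078646 -0.11222739  0.06749093] pliers [ 6.96790049e-01 -2.57481582e-01 -1.69315668e-04]
pos [0.2136 0.4515 0.2305] y-axis yaw 64.68 z [-0.001 -0.002 -1.   ] F [-0.2 -0.3 -0.2] t 0.1
[-0.355, -0.503, -0.357]
[-0.805, -1.175, -0.356]
[-1.256, -1.847, -0.355]
[-1.737, -1.929, -0.274]
[-2.269, -1.677, 0.125]
[-2.269, -1.676, 0.345]
```

Emit:
drive_tool:
  slide:
    - [-0.1,-0.13,-0.18]
    - [-0.2,-0.29,-0.34]
    - [-0.32,-0.47,-0.36]
    - [-0.45,-0.67,-0.36]
    - [-0.58,-0.86,-0.36]
    - [-0.7,-1.0,-0.36]
    - [-0.7,-1.0,-0.36]
    - [-0.7,-1.0,-0.36]
  rotation:
    - [0,0,-0.15]
    - [0,0,-0.3]
    - [0,0,-0.45]
    - [0,0,-0.6]
    - [0,0,-0.75]
    - [0,0,-0.883]
    - [0,0,-0.883]
    - [0,0,-0.883]
  gripper: 0

```text
clock: 1.1
eef_pos: [0.2651, 0.1512, 0.3212]
tool_rot: [0.001, 1.0, 0.0, -0.0]
ft_force: [-1.1, 0.5, 0.5]
grip_width: -0.0002
grasp_force: 0.0
```

```bash
python3 - <<'E'
from h import *
move([(.30,-.10,.32),(.35,-.10,.32)])
E
```

```text
pos [0.2651 0.1512 0.3212] y-axis yaw 89.91 z [-0.  0. -1.] F [-1.1  0.5  0.5] t 1.1
[-0.141, -1.005, 0.004]
[-0.341, -1.004, 0.004]
```

Emit:
drive_tool:
  slide:
    - [-0.02,-0.2,0]
    - [-0.05,-0.42,0]
    - [-0.1,-0.64,0]
    - [-0.2,-0.83,0]
    - [-0.35,-0.97,0]
    - [-0.5,-1.0,0.05]
    - [-0.7,-1.0,0.15]
    - [-0.8,-1.0,0.2]
  rotation:
    - [0,0,0]
    - [0,0,0]
    - [0,0,0]
    - [0,0,0]
    - [0,0,0]
    - [0,0,0]
    - [0,0,0]
    - [0,0,0]

```text
clock: 2.1
eef_pos: [0.4673, -0.0972, 0.2687]
tool_rot: [-0.001, 1.0, 0.0, -0.001]
ft_force: [-0.5, -0.1, 0.1]
grip_width: -0.0003
grasp_force: 0.0
```

```bash
python3 - <<'E'
from h import *
move([(.547,-.170,.15)]+[(.44+.141*np.cos(t)-.0075*np.sin(t),-.170,.024+.141*np.sin(t)+.0075*np.cos(t)) for t in (.65,.5,.4,.3,.2,.1,0)])
E
```

```text
pos [ 0.4673 -0.0972  0.2687] y-axis yaw 90.15 z [-0.003  0.001 -1.   ] F [-0.5 -0.1  0.1] t 2.1
[-0.32, -0.293, 0.474]
[-0.323, -0.293, 0.613]
[-0.373, -0.293, 0.681]
[-0.4, -0.293, 0.73]
[-0.422, -0.293, 0.782]
[-0.439, -0.293, 0.836]
[-0.451, -0.293, 0.891]
[-0.457, -0.293, 0.947]
```

Emit:
drive_tool:
  slide:
    - [-0.12,-0.1,0.1]
    - [-0.25,-0.22,0.22]
    - [-0.32,-0.29,0.38]
    - [-0.32,-0.29,0.55]
    - [-0.33,-0.29,0.62]
    - [-0.36,-0.29,0.66]
    - [-0.38,-0.29,0.7]
    - [-0.4,-0.29,0.73]
  rotation:
    - [0,0,0]
    - [0,0,0]
    - [0,0,0]
    - [0,0,0]
    - [0,0,0]
    - [0,0,0]
    - [0,0,0]
    - [0,0,0]

```text
clock: 3.1
eef_pos: [0.5656, -0.1706, 0.0885]
tool_rot: [-0.0, 1.0, 0.0, -0.0]
ft_force: [-1.9, 1.6, 1.0]
grip_width: -0.0002
grasp_force: 1.2
```

Emit:
drive_tool:
  slide:
    - [-0.01,0,0.03]
    - [-0.02,0,0.06]
    - [-0.03,0,0.1]
    - [-0.04,0,0.13]
    - [-0.045,0,0.16]
    - [-0.05,0,0.19]
    - [-0.055,0,0.21]
    - [-0.055,0,0.22]
  rotation:
    - [0,0,0]
    - [0,0,0]
    - [0,0,0]
    - [0,0,0]
    - [0,0,0]
    - [0,0,0]
    - [0,0,0]
    - [0,0,0]

```text
clock: 4.1
eef_pos: [0.5783, -0.1716, 0.0332]
tool_rot: [0.0, 1.0, -0.0, -0.001]
ft_force: [-0.0, -0.9, 2.1]
grip_width: 0.0001
grasp_force: 1.0
```

Press a bit further until the force rises against the stop.

Emit:
drive_tool:
  slide:
    - [0,0,0.005]
    - [0,0,0.01]
    - [0,0,0.015]
    - [0,0,0.015]
    - [0,0,0.015]
    - [0,0,0.015]
    - [0,0,0.015]
    - [0,0,0.015]
  rotation:
    - [0,0,0]
    - [0,0,0]
    - [0,0,0]
    - [0,0,0]
    - [0,0,0]
    - [0,0,0]
    - [0,0,0]
    - [0,0,0]

```text
clock: 5.1
eef_pos: [0.5784, -0.1716, 0.0315]
tool_rot: [0.0, 1.0, -0.0, 0.0]
ft_force: [-2.9, -0.8, 9.4]
grip_width: -0.0001
grasp_force: 4.6
```

Emit:
drive_tool:
  slide:
    - [0,0,-0.15]
    - [0,0,-0.4]
    - [0,0,-0.65]
    - [0.15,0.05,-0.85]
    - [0.35,0.1,-1.0]
    - [0.6,0.2,-1.0]
    - [0.85,0.3,-1.0]
    - [0.9,0.3,-1.0]
  rotation:
    - [0,0,0]
    - [0,0,0]
    - [0,0,0]
    - [0,0,0]
    - [0,0,0]
    - [0,0,0]
    - [0,0,0]
    - [0,0,0]
  gripper: 0.6

```text
clock: 6.1
eef_pos: [0.35, -0.0947, 0.2798]
tool_rot: [-0.0, 1.0, 0.001, -0.001]
ft_force: [-0.4, -1.2, -0.1]
grip_width: 0.051
grasp_force: 0.0
```

```bash
python3 - <<'E'
from h import *
ims=[]
for n in ('scene','top'):
    c=snap(n,n+'1');P=cloud(c)
    hsv=cv2.cvtColor(c['image'],cv2.COLOR_RGB2HSV);h,s,v=[hsv[...,i].astype(int) for i in range(3)]
    ok=(c['z_map']>0)
    red=P[ok&((h<6)|(h>174))&(s>180)&(v>120)&(P[...,0]>.5)&(P[...,0]<.65)&(abs(P[...,1]+.17)<.04)]
    print(n,'red',len(red),red.mean(0).round(4) if len(red) else '')
    # brass-ish disc on rotor plane
    K=c['camera_matrix'];Rm=R.from_quat(c['orientation']).as_matrix()
    # orthorectify at z=.068 around rotor (100mm at 0.2mm) and grip top z=.088
    for (cx,cy,z,w) in ((.485,-.167,.068,.06),(.482,-.39,.088,.05)):
        g=np.linspace(-w/2,w/2,400);X,Y=np.meshgrid(cx+g,cy-g)  # u=+x right, v down=-y
        Q=(np.stack([X,Y,np.full_like(X,z)],-1)-c['xyz'])@Rm
        u=(K[0,2]+K[0,0]*Q[...,0]/-Q[...,2]).astype(np.float32);vv=(K[1,2]+K[1,1]*-Q[...,1]/-Q[...,2]).astype(np.float32)
        ims.append(cv2.remap(c['image'],u,vv,cv2.INTER_CUBIC)[:,:,::-1])
m=np.vstack([np.hstack(ims[:2]),np.hstack(ims[2:])])
cv2.imwrite('pics/ortho1.png',cv2.resize(m,(600,600)))
E
```

```text
scene red 107 [ 0.5805 -0.1697  0.0319]
top red 123 [ 0.5802 -0.1701  0.0313]
```

View pics/ortho1.png

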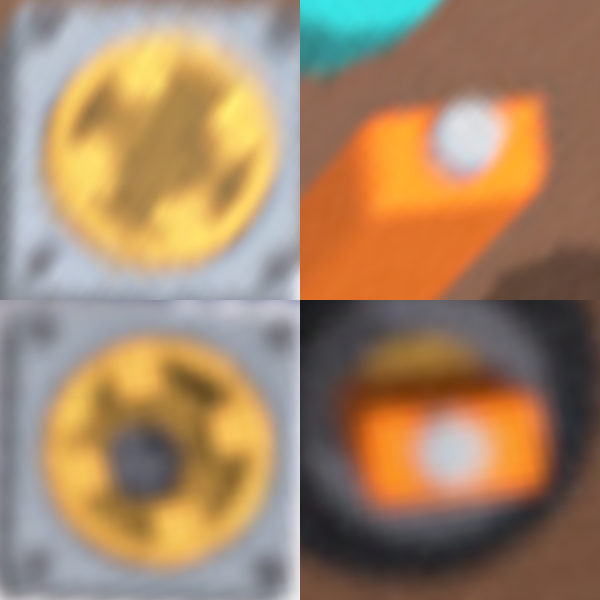

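View pics/top1.png

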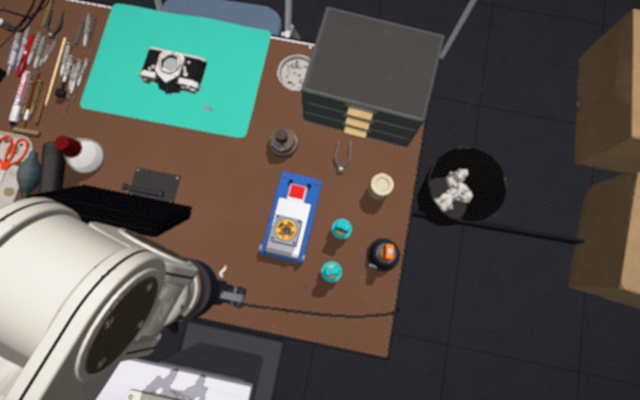

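The table is level: the pad sits at z≈0.0315. Ortho crops: rotor centre is near (160,150), with teeth at about 15° mod 90 and slots at about -30/60°. The grip's top centre is at (457,153), with its long axis at about +7°. I'll refine both angles numerically.

```bash
python3 - <<'E'
from h import *
for n in ('scene','top'):
    c=pickle.load(open(n+'1.pkl','rb'));K=c['camera_matrix'];Rm=R.from_quat(c['orientation']).as_matrix()
    def samp(X,Y,z):
        Q=(np.stack([X,Y,np.full_like(X,z)],-1)-c['xyz'])@Rm
        u=(K[0,2]+K[0,0]*Q[...,0]/-Q[...,2]).astype(np.float32);v=(K[1,2]+K[1,1]*-Q[...,1]/-Q[...,2]).astype(np.float32)
        return cv2.remap(c['image'],u,v,cv2.INTER_LINEAR)
    # rotor centre by brass mask
    g=np.linspace(-.035,.035,700);X,Y=np.meshgrid(.487+g,-.167+g)
    hs=cv2.cvtColor(samp(X,Y,.068),cv2.COLOR_RGB2HSV);m=((hs[...,1]>110)&(hs[...,0]>12)&(hs[...,0]<30)).astype(np.uint8)
    ct=max(cv2.findContours(m,cv2.RETR_EXTERNAL,cv2.CHAIN_APPROX_NONE)[0],key=cv2.contourArea)
    (ex,ey),ax,_=cv2.fitEllipse(ct);cx=.487-.035+ex*1e-4;cy=-.167-.035+ey*1e-4
    a=np.linspace(0,2*np.pi,720,endpoint=False)
    print(n,'rotor',round(cx,4),round(cy,4),np.round(ax,0))
    for r0,r1 in ((.011,.014),(.013,.016),(.014,.017)):
        A,r=np.meshgrid(a,np.linspace(r0,r1,8));s=samp(cx+r*np.cos(A),cy+r*np.sin(A),.068)[...,:2].sum(-1).mean(0)
        f=(s*np.exp(-4j*a)).mean();print('  teeth ang',np.degrees(-(-np.angle(f))/4).round(1),'amp',abs(f).round(1))
    X,Y=np.meshgrid(.483+g,-.3905+g)
    hs=cv2.cvtColor(samp(X,Y,.088),cv2.COLOR_RGB2HSV)
    for vt in (190,215,235):
        m=((((hs[...,0]>6)&(hs[...,0]<20)&(hs[...,1]>120)&(hs[...,2]>vt))).astype(np.uint8))
        ct=max(cv2.findContours(m,cv2.RETR_EXTERNAL,cv2.CHAIN_APPROX_NONE)[0],key=cv2.contourArea)
        (ex,ey),w,an=cv2.minAreaRect(ct);print('  grip',vt,round(.483-.035+ex*1e-4,4),round(-.3905-.035+ey*1e-4,4),np.round(w,0),round(an,1))
E
```

```text
scene rotor 0.4868 -0.1677 [435. 443.]
  teeth ang -14.7 amp 31.9
  teeth ang -15.2 amp 39.5
  teeth ang -15.5 amp 39.5
  grip 190 0.4716 -0.4026 [657. 290.] 46.4
  grip 215 0.4712 -0.403 [645. 279.] 46.2
  grip 235 0.4824 -0.3922 [299. 177.] 6.0
top rotor 0.4866 -0.1674 [443. 445.]
  teeth ang -15.1 amp 33.2
  teeth ang -15.3 amp 43.0
  teeth ang -15.5 amp 41.8
  grip 190 0.4909 -0.389 [140. 163.] 16.5
  grip 215 0.4912 -0.3892 [117. 146.] 11.0
  grip 235 0.4912 -0.3893 [ 88. 119.] 3.3
```

Emit:
drive_tool:
  slide:
    - [0,-0.2,0]
    - [-0.05,-0.4,0]
    - [-0.15,-0.6,0]
    - [-0.28,-0.77,0]
    - [-0.42,-0.9,0]
    - [-0.53,-1.0,0]
    - [-0.53,-1.0,0]
    - [-0.53,-1.0,0]
  rotation:
    - [0,0,-0.1]
    - [0,0,-0.2]
    - [0,0,-0.227]
    - [0,0,-0.227]
    - [0,0,-0.227]
    - [0,0,-0.227]
    - [0,0,-0.227]
    - [0,0,-0.227]

```text
clock: 7.2
eef_pos: [0.4861, -0.3461, 0.2789]
tool_rot: [-0.057, 0.998, 0.001, -0.001]
ft_force: [-0.1, -0.3, -0.3]
grip_width: 0.0514
grasp_force: 0.0
```

```bash
python3 - <<'E'
from h import *
move([(.483,-.391,.20),(.483,-.391,.052)])
E
```

```text
pos [ 0.4861 -0.3461  0.2789] y-axis yaw 96.49 z [-0.002  0.002 -1.   ] F [-0.1 -0.3 -0.3] t 7.2
[0.032, -0.178, 0.315]
[0.031, -0.179, 0.907]
```

Emit:
drive_tool:
  slide:
    - [0.02,-0.1,0]
    - [0.031,-0.178,0.1]
    - [0.031,-0.178,0.28]
    - [0.031,-0.178,0.45]
    - [0.031,-0.178,0.6]
    - [0.031,-0.178,0.75]
    - [0.031,-0.178,0.85]
    - [0.031,-0.178,0.9]
  rotation:
    - [0,0,-0.0]
    - [0,0,0]
    - [0,0,0]
    - [0,0,0]
    - [0,0,0]
    - [0,0,0]
    - [0,0,0]
    - [0,0,0]

```text
clock: 8.2
eef_pos: [0.4825, -0.3902, 0.0543]
tool_rot: [-0.057, 0.998, 0.001, -0.001]
ft_force: [0.3, 0.4, -0.3]
grip_width: 0.051
grasp_force: 0.0
```

Emit:
drive_tool:
  slide:
    - [0,0,0]
    - [0,0,0]
    - [0,0,0]
    - [0,0,0]
    - [0,0,0]
    - [0,0,0]
    - [0,0,0]
    - [0,0,0]
  rotation:
    - [0,0,0]
    - [0,0,0]
    - [0,0,0]
    - [0,0,0]
    - [0,0,0]
    - [0,0,0]
    - [0,0,0]
    - [0,0,0]
  gripper: 0

```text
clock: 9.2
eef_pos: [0.4842, -0.3907, 0.0566]
tool_rot: [-0.057, 0.998, 0.0, 0.001]
ft_force: [-1.7, 5.2, 5.0]
grip_width: 0.0153
grasp_force: 60.7
```

Emit:
drive_tool:
  slide:
    - [0,0,-0.06]
    - [0,0,-0.14]
    - [0,0,-0.25]
    - [0,0,-0.38]
    - [0,0,-0.5]
    - [0,0,-0.62]
    - [0,0,-0.7]
    - [0,0,-0.7]
  rotation:
    - [0,0,0]
    - [0,0,0]
    - [0,0,0]
    - [0,0,0]
    - [0,0,0]
    - [0,0,0]
    - [0,0,0]
    - [0,0,0]

```text
clock: 10.2
eef_pos: [0.4844, -0.3931, 0.2332]
tool_rot: [-0.056, 0.998, -0.003, 0.002]
ft_force: [0.7, -0.2, -1.7]
grip_width: 0.0155
grasp_force: 60.0
```

```bash
python3 - <<'E'
from h import *
move([(.487,-.1675,.23)])
o=bot.get_obs();print(o['joint_pos'].round(2),o['grip_width'],o['grasp_force'])
E
```

```text
pos [ 0.4844 -0.3931  0.2332] y-axis yaw 96.45 z [ 0.004 -0.005 -1.   ] F [ 0.7 -0.2 -1.7] t 10.2
[-0.112, 0.896, 0.008]
[-0.68  0.49  0.37  1.45 -0.   -0.79] 0.015502805017510068 59.98506724834442
```

Emit:
drive_tool:
  slide:
    - [-0.01,0.12,0]
    - [-0.03,0.28,0]
    - [-0.05,0.44,0]
    - [-0.07,0.6,0]
    - [-0.09,0.75,0]
    - [-0.11,0.87,0]
    - [-0.112,0.896,0]
    - [-0.112,0.896,0]
  rotation:
    - [0,0,0.1]
    - [0,0,0.25]
    - [0,0,0.4]
    - [0,0,0.55]
    - [0,0,0.7]
    - [0,0,0.85]
    - [0,0,1.0]
    - [0,0,1.0]

```text
clock: 11.2
eef_pos: [0.4856, -0.1653, 0.2294]
tool_rot: [0.191, 0.982, -0.0, -0.001]
ft_force: [-0.2, -0.6, -1.6]
grip_width: 0.0151
grasp_force: 59.8
```

```bash
python3 - <<'E'
from h import *
move([(.487,-.1675,.23),(.487,-.1675,.14)])
E
```

```text
pos [ 0.4856 -0.1653  0.2294] y-axis yaw 67.95 z [-0.001 -0.    -1.   ] F [-0.2 -0.6 -1.6] t 11.2
[-0.008, -0.006, -0.002]
[-0.009, -0.006, 0.358]
```

Emit:
drive_tool:
  slide:
    - [-0.008,-0.006,0.03]
    - [-0.008,-0.006,0.1]
    - [-0.008,-0.006,0.18]
    - [-0.008,-0.006,0.26]
    - [-0.008,-0.006,0.33]
    - [-0.008,-0.006,0.35]
    - [-0.008,-0.006,0.35]
    - [-0.008,-0.006,0.35]
  rotation:
    - [0,0,0.1]
    - [0,0,0.2]
    - [0,0,0.27]
    - [0,0,0.27]
    - [0,0,0.27]
    - [0,0,0.27]
    - [0,0,0.27]
    - [0,0,0.27]

```text
clock: 12.2
eef_pos: [0.4879, -0.1683, 0.1433]
tool_rot: [0.258, 0.966, -0.0, 0.001]
ft_force: [1.1, -0.2, -1.4]
grip_width: 0.0154
grasp_force: 59.9
```

```bash
python3 - <<'E'
from h import *
move([(.487,-.1675,.0886)])
o=bot.get_obs();Rm=R.from_quat(o['tool_rot']).as_matrix()
out=[]
for n in ('scene','top'):
    c=snap(n,n+'2');K=c['camera_matrix'];Rc=R.from_quat(c['orientation']).as_matrix()
    q=(np.array([.487,-.1675,.10])-c['xyz'])@Rc;u=K[0,2]-K[0,0]*q[0]/q[2];v=K[1,2]+K[1,1]*q[1]/q[2]
    print(n,u,v); u=int(u);v=int(v);h=50
    out.append(cv2.resize(c['image'][v-h:v+h,u-h:u+h,::-1],(400,400),interpolation=cv2.INTER_CUBIC))
    # flange rim / grip point cloud
    P=cloud(c);hsv=cv2.cvtColor(c['image'],cv2.COLOR_RGB2HSV)
    m=(hsv[...,0]>4)&(hsv[...,0]<20)&(hsv[...,1]>170)&(np.hypot(P[...,0]-.487,P[...,1]+.1675)<.04)&(P[...,2]>.12)
    if m.sum()>5:
        d=(P[m]-o['eef_pos'])@Rm*1000; print('grip in tool mm',m.sum(),np.percentile(d,[2,50,98],axis=0).round(1).tolist())
cv2.imwrite('pics/pre.png',np.hstack(out))
E
```

```text
pos [ 0.4879 -0.1683  0.1433] y-axis yaw 60.1 z [ 0.001 -0.001 -1.   ] F [ 1.1 -0.2 -1.4] t 12.2
[0.005, 0.001, 0.219]
scene 247.7416716814635 193.67130802473116
grip in tool mm 101 [[-13.8, -10.2, -30.8], [6.3, -7.6, 4.1], [14.5, -0.9, 10.4]]
top 284.5250474930108 227.00947740993345
```

View pics/pre.png

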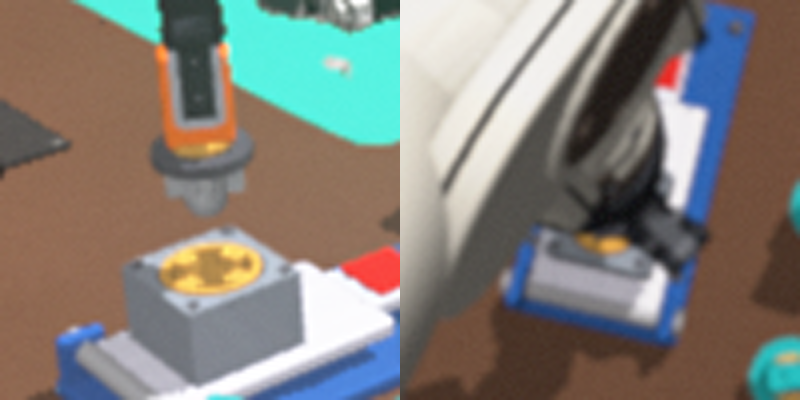

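The scene crop shows the spindle held above the rotor with the flange at about (203,155) and the pilot at about (208,212). The top view is blocked by the arm. I'll check its tilt against the predicted projection.

```bash
python3 - <<'E'
from h import *
c=pickle.load(open('scene2.pkl','rb'));K=c['camera_matrix'];Rc=R.from_quat(c['orientation']).as_matrix()
x,y,z=bot.get_obs()['eef_pos']
for nm,dz in (('top of grip',.0314),('flange mid',-.0176),('pilot end',-.0466)):
    q=(np.array([x,y,z+dz])-c['xyz'])@Rc;u=K[0,2]-K[0,0]*q[0]/q[2];v=K[1,2]+K[1,1]*q[1]/q[2];print(nm,((u-197)*4).round(1),((v-143)*4).round(1))
P=cloud(c);hsv=cv2.cvtColor(c['image'],cv2.COLOR_RGB2HSV)
m=(abs(P[...,2]-(z-.017))<.012)&(np.hypot(P[...,0]-x,P[...,1]-y)<.028)&(hsv[...,1]<110)
q=P[m];print(m.sum(),q.mean(0),np.percentile(q,[3,97],axis=0).round(4).tolist())
E
```

```text
top of grip 189.9 44.6
flange mid 200.3 149.6
pilot end 206.2 209.1
209 [ 0.48198019 -0.17802554  0.12618797] [[0.4658, -0.1906, 0.1151], [0.5069, -0.1547, 0.1296]]
```

Emit:
drive_tool:
  slide:
    - [0.004,0.001,0.03]
    - [0.004,0.001,0.06]
    - [0.004,0.001,0.09]
    - [0.004,0.001,0.115]
    - [0.004,0.001,0.135]
    - [0.004,0.001,0.15]
    - [0.004,0.001,0.165]
    - [0.004,0.001,0.165]
  rotation:
    - [0,0,0]
    - [0,0,0]
    - [0,0,0]
    - [0,0,0]
    - [0,0,0]
    - [0,0,0]
    - [0,0,0]
    - [0,0,0]

```text
clock: 13.3
eef_pos: [0.4866, -0.1671, 0.1011]
tool_rot: [0.258, 0.966, 0.0, -0.0]
ft_force: [-0.4, 1.0, -1.1]
grip_width: 0.0149
grasp_force: 59.8
```

The keys are in the slots with no contact force. I'll go on down.

Emit:
drive_tool:
  slide:
    - [0,0,0.01]
    - [0,0,0.02]
    - [0,0,0.03]
    - [0,0,0.038]
    - [0,0,0.046]
    - [0,0,0.052]
    - [0,0,0.056]
    - [0,0,0.056]
  rotation:
    - [0,0,0]
    - [0,0,0]
    - [0,0,0]
    - [0,0,0]
    - [0,0,0]
    - [0,0,0]
    - [0,0,0]
    - [0,0,0]

```text
clock: 14.3
eef_pos: [0.4869, -0.1672, 0.0889]
tool_rot: [0.258, 0.966, 0.0, 0.001]
ft_force: [-2.3, 2.2, 11.6]
grip_width: 0.0155
grasp_force: 61.9
```

Emit:
drive_tool:
  slide:
    - [0,0,0.003]
    - [0,0,0.006]
    - [0,0,0.006]
    - [0,0,0.006]
    - [0,0,0.006]
    - [0,0,0.006]
    - [0,0,0.006]
    - [0,0,0.006]
  rotation:
    - [0,0,0]
    - [0,0,0]
    - [0,0,0]
    - [0,0,0]
    - [0,0,0]
    - [0,0,0]
    - [0,0,0]
    - [0,0,0]

```text
clock: 15.3
eef_pos: [0.487, -0.1672, 0.0887]
tool_rot: [0.258, 0.966, -0.0, 0.001]
ft_force: [-5.5, 3.4, 20.2]
grip_width: 0.0151
grasp_force: 63.3
```

```bash
python3 - <<'E'
from h import *
c=snap('scene','scene3')
cv2.imwrite('pics/end.png',cv2.resize(c['image'][140:250,190:310,::-1],None,fx=5,fy=5,interpolation=cv2.INTER_CUBIC))
move([])
E
```

```text
pos [ 0.487  -0.1672  0.0887] y-axis yaw 60.11 z [ 0.002 -0.001 -1.   ] F [-6.1  2.6 19.5] t 15.35
```

View pics/end.png

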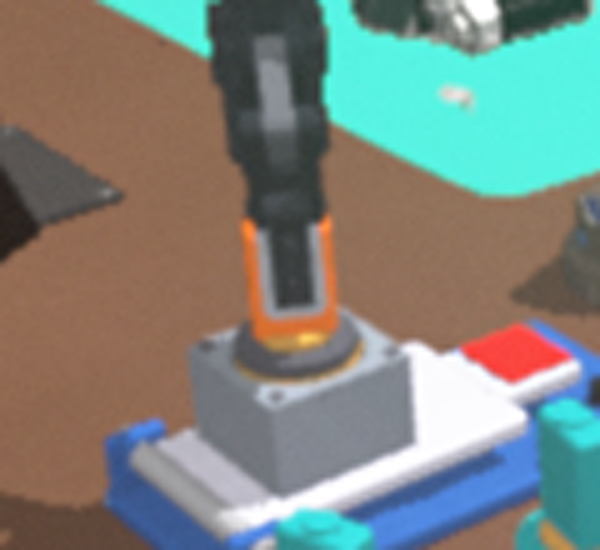

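The flange at (298,348) sits flat on the brass and the table is level. Against a firm stop the force rose to 20 N with no further travel, at the predicted home height.

```bash
python3 -c "
from workcell import bot
print(bot.job_done())"
```

```text
the job is handed in; nothing more can be done
None
```

I pushed the table level first, then took the spindle from the rack, keyed it into the rotor and pressed it fully home; it is still held there with about 20 N, and the job is handed in at about 15 s on the clock (the hand-in gave no verdict).

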